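# Candle a weighed egg at the egg lamp

## Robot

A 6-joint arm with a two-finger parallel gripper is mounted at the origin on a cart in front of the work surface, level with it; the furniture and walls round the work are solid. World frame = base frame: x ahead of the robot, y to its left, z up, the work surface at z = 0. Lengths are in m, angles in rad, forces in N, time in s.
With the tool pointing down it reaches from about 0.25 to 0.8 m from the base axis. Payload 8.5 kg.
Tool frame: the origin (TCP) lies at the very end of the fingers, on their centre line; the grasp point (between the pads) lies 19 mm behind it (robot.grasp_offset is the distance from the TCP to the grasp point, in m); z points along the fingers, y is the line along which they close (so a half turn about z gives the same grasp; the last joint's range is limited). The gripper opens to 85 mm and grips with 20 to 120 N. Pads are 22 mm wide; open, the fingers measure 114 mm over their backs; the gripper's body (76 mm by 85 mm) begins 54 mm behind the grasp point. The pads swing forward as they close: fully open they stand 13 mm farther back than shut.
Start: joints at [1.109, 0.238, -0.013, 1.319, 0, 1.571], TCP at [0.234, 0.47, 0.231] pointing down, gripper open.
Joint ranges: [-2.66, 2.66], [-1.03, 1.9], [-1.14, 1.46], [-1.82, 2.27], [-1.45, 1.34], [-3.14, 3.14]. Speed limits (rad/s): [2.22, 2.22, 2.79, 3.14, 3.14, 3.14].

## Interface

Orientations are given as a rotation vector (axis times angle).
In Python, from workcell import robot, optics gives the robot as it stands. The module is installed in compiled form; this text tells all that it offers.
- The arm moves only by the tool send_rows, never from a script. Its argument "motion" is text: rows parted by semicolons, each of 7 numbers parted by spaces: the closure, from -1 (fully open) to 1 (shut), then the shift along the tool's x, y, z normalised to -1 to 1, where 1 is 0.1 m, then the turn, a rotation vector about the tool's x, y, z normalised to -1 to 1, where 1 is pi/2 rad. In form: claw dx dy dz wx wy wz; .... A call has exactly 5 rows; each row shifts and turns the commanded pose from where the row before left it, along the tool's axes as they then stand; what a row does not reach is not made up. A row lasts 1/10 s, in which the tool goes at most 50 mm and 8.59 degrees, less where a joint would pass 70% of its speed; a pose out of reach is approached as far as the arm can. A call with a number of a shift or a turn outside -1 to 1 is refused whole. A call with a gripper value outside its range is refused whole. The fingers move at their own pace and stop on an object; "squeeze" is the grip in N (left out, the last holds). Time passes only in rows, so rows that do not move let the fingers close, or fill a call up. It gives the time, the measured TCP pose, the force, the opening and the grip force at its end, in the units of the state.
- robot.read_state(): the state, without advancing time (a new reading comes with each control period).
- optics.get_image(name): name is "scene" or "top" or "wrist"; returns the picture (420x560x3 uint8, red, green, blue); there is no depth.
- optics.calibration(name): a dict with "K" (3x3 intrinsics, pixels), "dist_coeffs" ([k1, k2, p1, p2, k3] as OpenCV has them; the pictures are not rectified), "T" (4x4, takes a point from camera to world coordinates). Camera axes: x right, y down, z forward; pixel columns grow to the right and rows downward; lengths in m; the calibration is good to about 2 mm. A picture is of the moment at which its call begins: read the wrist's pose just before it. calibration takes no time and is no camera call; for the wrist camera it gives the pose at the moment of the call.
- robot.close_job(): hands the job in; it is judged then, once.
Trained networks look in the newest picture that a camera, given by its name, has taken for a name from the list of things; names that differ only in an ending like _2 or _b are one class to them, and where a whole thing is asked for, a point or a joint stands for the part that bears it (a point fixed in the world has none). Each returns a list of dicts, best first, with "p" (0 to 1); they miss things now and then, are a little off and sometimes report something else, mostly with a low value. They report only what shows in the picture. A call takes as long as a camera call. They do not tell look-alikes from the thing itself.
- optics.recognise(label, camera): "at" ([column, row] in pixels, amid what is visible of it).
- optics.masks_of(label, camera): "mask" (420x560 bool, what is visible of it) and "at" ([column, row] in pixels, amid what is visible of it).
The state is a dict: "clock": time; "joints": joint angles; "joint_vel": joint speeds; "effort": joint torques, N m; "tool_pos": TCP position; "tcp_rot": TCP orientation; "force": force on the tool from outside, world axes, zero at the start; "moment": the same for the moment, N m; "gripper_width": finger opening in m; "gripper_force": force on a finger pad.
Only numpy, scipy, OpenCV 4.12 (cv2) and the standard library are available. Lean on these libraries where they do the work, as an engineer would, in place of code of your own. Each camera call takes 0.05 s, during which the arm holds its last target. There are 200 camera calls.

## Task

Press the candling lamp's green push switch fully down so that it latches on. Then take the brown egg off the wire rest on the kitchen scale and hold it up to the lamp, blunt end first and straight in line with the lamp's sloping head, so that the blunt end seats in the black rubber cup and gently pushes the sprung cup part of the way in (about halfway). Finish there, still holding the egg steady against the cup for the inspection; do not drop it or press hard, and leave the spare egg, the mug and the red-capped spice jar where they are.

Things in the scene. Friction and masses are not known exactly. Their poses are not given: they have to be found in the camera images.
- egg: Brown hen's egg, 57 mm long, 44 mm thick, 58 g, hard. It lies level on its side in the wire rest on the scale, blunt (fatter) end away from the robot, small end towards the scale's display and the robot. Origin on its skin, middle of its underside as it lies; x runs along the egg to the SMALL end, z up. Grip it across its middle (44 mm), a finger either side of the long axis.
- egg_center (a point): Middle of the egg: 21.5 mm above its underside, halfway between its ends; about 70 mm above the worktop at the start. Axes as the egg's.
- egg_blunt (a point): Tip of the egg's blunt end, 28.3 mm from egg_center along the egg's -x.
- scale: White flat digital kitchen scale, 170 x 130 mm, fixed; glass platter 25 mm above the worktop. On it a wire egg rest: two wires 40 mm wide, their turned-up tips 15 mm lower than the egg's middle, so fingers pass outside them. Origin under the middle of the rest; x points along the egg towards its blunt end, away from the robot (yaw up to 0.5 rad either way).
- candler: Candling lamp, fixed: white housing 110 mm deep (x), 200 mm wide (y), 40 mm high; a gooseneck at its left end carries the lamp head, a white tube 47 mm thick that slopes down towards the robot, 20 degrees below level. Top at 225 mm. Origin under the middle of the housing; x points away from the robot (yaw up to 0.3 rad either way), y left.
- cup_mouth (a point): Centre of the mouth of the black rubber cup (38 mm across, 30 mm inside, 26 mm long) on the lamp head: 60 mm in front and 50 mm left of the candler's origin, 175 mm high while relaxed; moves with the cup. Its z axis points out of the mouth, to the robot and 20 degrees down. With the egg seated squarely its blunt tip is about 8 mm inside the mouth, egg_center 20 mm in front of it.
- cup (a joint): How far the rubber cup is pushed back into the head along the lamp's axis: 0 relaxed, 0.012 m all the way in; a spring of 300 N/m pushes it out again (3.6 N at the end of travel).
- switch_top (a point): Centre of the top of the green round push switch, 27 mm across, on the right part of the lamp's housing: 20 mm in front of and 60 mm to the right of the candler's origin, top 55.5 mm above the worktop when off.
- switch_cap (a joint): How far the switch is pressed straight down: 0 off, 0.006 m fully down; it moves at about 2 N, stops hard at the end (a push of 6 N is plenty) and stays where it is left.
- rack: Wooden egg rack, 100 x 150 mm, 42 mm high, with six holes, fixed, on the right. Origin at the middle of its underside.
- spare_egg: Another brown egg, 58 x 45 mm, standing in the wooden rack, top about 87 mm above the worktop; leave alone. Its origin is on its skin at mid height.
- mug_01: Orange mug, 81 mm wide, 101 mm high, on the right of the worktop; leave alone. Origin at the middle of its underside.
- spice_jar: Spice jar with a red cap, 45 mm thick, 106 mm high, on the right, between lamp and mug; leave alone. Origin at the middle of its underside.
Not all that is in view belongs to the job. What is shaped like the egg but purple or turquoise is not meant.

How it is judged:
On the way, in this order (a step that is already met when the one before it is completed fails the run):
1. the lamp's switch is pressed fully down (value of joint switch_cap above 0.0048 m), for 0.1 s.
2. the egg is lifted clear of its rest in the fingers (height (world z) of egg_center above 0.11 m and contact force between the fingers and egg above 1 N and contact force between egg and scale below 0.05 N), for 0.2 s.
At the end, for the whole second after the job is handed in: The fingers alone hold the egg, steady: blunt tip within 14 mm of the centre of the cup's mouth, long axis within 0.24 rad of the lamp's axis, the cup pushed in 2 to 11 mm by the egg, the fingers not touching the lamp; the switch is still more than 4.8 mm down (value of joint switch_cap above 0.0048 m and value of joint cup between 0.002 and 0.011 m and distance between egg_blunt and cup_mouth below 0.014 m and angle between the x axis of egg and the z axis of cup_mouth, either way round below 0.24 rad and contact force between egg and candler above 0.3 N and contact force between the fingers and egg above 1 N and contact force between the fingers and candler below 0.3 N and contact force between egg and scale below 0.05 N and height (world z) of egg_center above 0.12 m and linear speed of egg below 0.02 m/s); the arm keeps its last pose, push and grip.
It fails at once if the egg is dropped below its rest (height (world z) of egg_center below 0.045 m).
It fails at once if the egg is pressed hard against the lamp (over 12 N) (contact force between egg and candler above 12 N).
It fails at once if the egg is pushed hard down on its rest (over 15 N) (contact force between egg and scale above 15 N).
It fails at once if the spare egg, the mug or the spice jar is moved more than 3 cm (distance of any of spare_egg, mug_01, spice_jar from where it was at the start of the episode above 0.03 m).
It also fails if it takes over 61 s, if anything falls off the work surface, if the arm or the gripper's body presses on something with over 40 N, if the wrist force passes 120 N, or if a joint passes its speed limit or range.

## Working session

There is one attempt and no reset: what is moved stays moved. The work goes in short steps, Python scripts to look and compute and a tool call to move; the robot and the scene stay as the last step left them, time stands still between calls to the robot, and variables do not carry over. Pictures are saved under pics/ and viewed, at most 10 in all, crops included, and the job is handed in when it is done.

Besides the shell and the picture viewer there is one more tool, called in YAML: its name, and indented under it one key for each argument. send_rows: Moves the arm, as the interface text tells. Its arguments: {"type":"object","properties":{"motion":{"type":"string"},"squeeze":{"type":"number"}},"required":["motion"]}

```bash
mkdir -p pics
cat > h.py <<'E'
import numpy as np, cv2
from scipy.spatial.transform import Rotation as R
from workcell import robot, optics
def ray(cam,px,cal=None):
    c=cal or optics.calibration(cam); K=np.array(c["K"]);T=np.array(c["T"])
    u=cv2.undistortPoints(np.array([[px]],float),K,np.array(c["dist_coeffs"],float))[0,0]
    d=T[:3,:3]@np.array([u[0],u[1],1]); return T[:3,3],d/np.linalg.norm(d)
def at_z(cam,px,z,cal=None):
    o,d=ray(cam,px,cal); return o+d*(z-o[2])/d[2]
def tri(rs):
    A=0;b=0
    for o,d in rs:
        P=np.eye(3)-np.outer(d,d);A=A+P;b=b+P@o
    return np.linalg.solve(A,b)
def proj(cam,p):
    c=optics.calibration(cam);T=np.linalg.inv(np.array(c["T"]))
    return cv2.projectPoints(np.array([p],float),cv2.Rodrigues(T[:3,:3])[0],T[:3,3],np.array(c["K"]),np.array(c["dist_coeffs"],float))[0][0,0]
E
python3 - <<'E'
from h import *
np.set_printoptions(precision=3,suppress=True)
ims=[optics.get_image(n) for n in("scene","top")]
for n,i in zip(("scene","top"),ims): cv2.imwrite(f"pics/{n}0.png",i[:,:,::-1])
for n in("scene","top"):
    print(n,np.array(optics.calibration(n)["T"]))
    for l in("egg","switch_top","cup_mouth","scale","candler","spice_jar","mug_01","rack"):
        print(l,[(np.round(r["at"],1),round(r["p"],2)) for r in optics.recognise(l,n)][:4])
s=robot.read_state();print(s)
E
```

```text
scene [[ 0.538 -0.634  0.555 -0.101]
 [-0.843 -0.403  0.357 -0.551]
 [-0.002 -0.66  -0.751  0.927]
 [ 0.     0.     0.     1.   ]]
egg [(array([224.7, 269. ]), 0.9), (array([197.5, 187.3]), 0.77), (array([266.9, 244.4]), 0.52), (array([233.9, 232.4]), 0.51)]
switch_top [(array([324.4, 222.7]), 0.51)]
cup_mouth [(array([280.3, 173.5]), 0.46)]
scale [(array([191.9, 206. ]), 0.72)]
candler [(array([305.6, 207.3]), 0.57), (array([197.4, 190.1]), 0.36)]
spice_jar [(array([374., 264.]), 0.6)]
mug_01 [(array([423.4, 258.1]), 0.56), (array([323.7, 222.7]), 0.41)]
rack [(array([323.5, 300.9]), 0.59), (array([306.1, 207.4]), 0.55)]
top [[ 0.001 -0.97   0.244  0.214]
 [-1.     0.001  0.006 -0.192]
 [-0.006 -0.244 -0.97   1.255]
 [ 0.     0.     0.     1.   ]]
egg [(array([254.4, 237. ]), 0.77), (array([175.3, 224.9]), 0.71), (array([227.7, 242.1]), 0.71), (array([241.2, 273.1]), 0.48)]
switch_top [(array([175.6, 222.9]), 0.33)]
cup_mouth []
scale [(array([182.3, 235.3]), 0.91)]
candler [(array([267.8, 190.4]), 0.96)]
spice_jar [(array([343.3, 213.5]), 0.78)]
mug_01 [(array([372.3, 193.7]), 0.86), (array([267.3, 191.7]), 0.24)]
rack [(array([324.4, 253.7]), 0.66)]
{'clock': 0.9, 'joints': array([ 1.109,  0.238, -0.013,  1.319,  0.   ,  1.571]), 'joint_vel': array([-0.   , -0.001, -0.001, -0.001,  0.001, -0.   ]), 'effort': array([ -0.004, -53.857,  34.669,   0.003,  -0.   ,  -0.   ]), 'tool_pos': array([0.234, 0.47 , 0.231]), 'tcp_rot': array([-0.719, -3.058,  0.   ]), 'force': array([-0.068, -0.237, -1.077]), 'moment': array([ 0.013, -0.018,  0.029]), 'gripper_force': 0.0, 'gripper_width': 0.08542868156983256}
```

View pics/scene0.png

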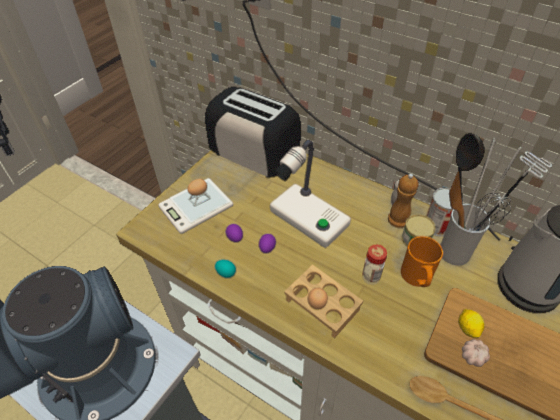

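View pics/top0.png

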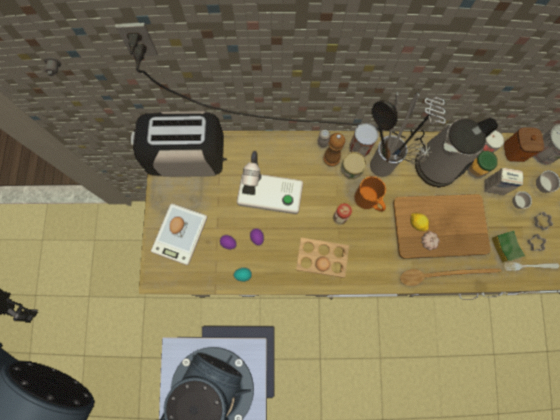

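The scene picture shows the brown egg on the scale at (198,187) and the green switch at (323,225); the lamp head slopes to about (283,170). In the top picture the egg is at (177,225), the switch at (288,200), and the lamp head at (250,175). The purple and turquoise eggs are decoys.

Run:
```python
from h import *
np.set_printoptions(precision=4,suppress=True)
I={n:cv2.imread(f"pics/{n}0.png") for n in("scene","top")}
def cen(m): 
    ys,xs=np.nonzero(m); return np.array([xs.mean(),ys.mean()])
def win(m,x0,x1,y0,y1):
    w=np.zeros(m.shape,bool); w[y0:y1,x0:x1]=True; return m&w
# green switch
px={}
for n,b in(("scene",(310,340,212,236)),("top",(278,298,190,210))):
    h=cv2.cvtColor(I[n],cv2.COLOR_BGR2HSV); m=win((h[...,0]>40)&(h[...,0]<85)&(h[...,1]>120),*b); px[n]=cen(m); print("green",n,m.sum(),px[n], at_z(n,px[n],.0535))
print("switch tri",tri([ray(n,px[n]) for n in px]))
for n,b in(("scene",(180,215,172,200)),("top",(160,195,210,240))):
    h=cv2.cvtColor(I[n],cv2.COLOR_BGR2HSV); m=win((h[...,0]>4)&(h[...,0]<18)&(h[...,1]>90)&(h[...,2]>70),*b)
    px[n]=cen(m); P=np.argwhere(m)[:,::-1].astype(float)
    W=np.array([at_z(n,p,.07)[:2] for p in P]); C=np.cov(W.T); w,v=np.linalg.eigh(C)
    print("egg",n,m.sum(),px[n],W.mean(0),4*0.5*2*np.sqrt(w)/1,"yaw",np.arctan2(*(v[::-1,1]*np.sign(v[0,1]))))
print("egg tri",tri([ray(n,px[n]) for n in px]))
for l,z in(("candler",.04),("scale",.025)):
    for n in("scene","top"):
        for r in optics.masks_of(l,n)[:1]:
            m=r["mask"].astype(np.uint8); c=max(cv2.findContours(m,0,1)[0],key=cv2.contourArea)[:,0].astype(float)
            W=np.array([at_z(n,p,z)[:2] for p in c],np.float32); print(l,n,m.sum(),r["at"],cv2.minAreaRect(W))
            cv2.imwrite(f"pics/m_{l}_{n}.png",m*255)
big=np.hstack([cv2.resize(I["scene"][130:250,170:350],None,fx=2.6,fy=4,interpolation=3)*1 for _ in [0]])
cv2.imwrite("pics/c1.png",cv2.resize(I["scene"][125:245,180:345],None,fx=4.5,fy=4.5,interpolation=cv2.INTER_CUBIC))
cv2.imwrite("pics/c2.png",cv2.resize(I["top"][140:270,145:310],None,fx=4.5,fy=4.5,interpolation=cv2.INTER_CUBIC))
```

```text
green scene 69 [322.6522 223.1304] [ 0.5701 -0.228   0.0535]
green top 37 [287.2703 198.8919] [ 0.574  -0.2262  0.0535]
switch tri [ 0.5756 -0.226   0.0469]
egg scene 236 [196.822  186.5763] [0.4879 0.1163] [0.0509 0.0614] yaw 0.510239790468727
egg top 170 [176.2824 224.6824] [0.4875 0.1142] [0.0411 0.0517] yaw -0.28058078861841934
egg tri [0.4864 0.1138 0.0726]
candler scene 3327 [307.1, 211.2] ((0.6510903835296631, -0.10975155234336853), (0.4026743471622467, 0.1867918223142624), 47.812442779541016)
candler top 2402 [266.7, 190.7] ((0.6338216066360474, -0.17756107449531555), (0.2028505653142929, 0.18786786496639252), 80.51506042480469)
scale scene 2040 [192.4, 203.9] ((0.46393901109695435, 0.1095777302980423), (0.13713975250720978, 0.16966019570827484), 70.68397521972656)
scale top 1882 [179.2, 236.1] ((0.47010770440101624, 0.11707385629415512), (0.12930762767791748, 0.169014111161232), 71.41166687011719)
```

View pics/c2.png

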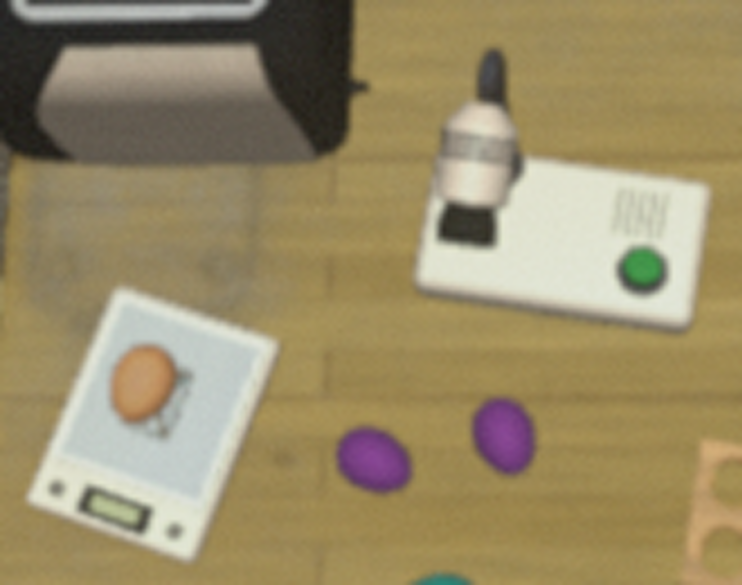

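The close crop shows the egg on the scale with its axis turned about -0.32 rad. The cup mouth is black at crop (468,245), and the housing is turned about -0.145 rad. The switch is near (0.574,-0.227), so I move there first with the fingers shut.

send_rows:
  motion: "1 -0.31 -0.36 0 0 0 0;1 -0.31 -0.36 0 0 0 0;1 -0.31 -0.36 0 0 0 0;1 -0.31 -0.36 0 0 0 0;1 -0.31 -0.36 0 0 0 0"
  squeeze: 30

```text
clock: 1.6
tool_pos: [0.2925, 0.2381, 0.2314]
tcp_rot: [0.718, 3.058, 0.001]
force: [0.7, -0.3, 0.8]
gripper_width: 0.0124
gripper_force: 0.0
```

send_rows:
  motion: "1 -0.31 -0.36 0 0 0 0;1 -0.31 -0.36 0 0 0 0;1 -0.31 -0.36 0 0 0 0;1 -0.31 -0.36 0 0 0 0;1 -0.31 -0.36 0 0 0 0"

```text
clock: 2.1
tool_pos: [0.3511, 0.0076, 0.2317]
tcp_rot: [0.718, 3.057, 0.001]
force: [1.3, -0.0, 0.2]
gripper_width: -0.0001
gripper_force: 0.0
```

send_rows:
  motion: "1 -0.31 -0.36 0 0 0 0;1 -0.31 -0.36 0 0 0 0;1 -0.31 -0.36 0 0 0 0;1 -0.31 -0.36 0 0 0 0;1 0 0 0 0 0 0"

```text
clock: 2.6
tool_pos: [0.399, -0.1794, 0.231]
tcp_rot: [0.727, 3.055, -0.002]
force: [0.1, -0.7, 0.2]
gripper_width: 0.0003
gripper_force: 0.0
```

Run:
```python
from h import *
np.set_printoptions(precision=4,suppress=True)
s=robot.read_state();print(s["clock"],s["joints"],s["tool_pos"],s["tcp_rot"],s["force"],s["gripper_width"])
c=optics.calibration("wrist");print(c["T"])
for n in("wrist",): cv2.imwrite("pics/w1.png",optics.get_image(n)[:,:,::-1])
print(proj("wrist",[.574,-.227,.0555]),proj("wrist",[.55,-.112,.175]))
for l in("switch_top","cup_mouth","candler"): print(l,[(r["at"],r["p"]) for r in optics.recognise(l,"wrist")])
```

```text
2.6 [-0.4216  0.0874 -0.2009  1.2812 -0.0012  0.0453] [ 0.399  -0.1794  0.231 ] [ 0.7266  3.0553 -0.0022] [ 0.0706 -0.7434  0.1585] 0.0003272863505765831
[[ 0.4496  0.8619  0.2346  0.3398]
 [ 0.8932 -0.4335 -0.1195 -0.148 ]
 [-0.0013  0.2633 -0.9647  0.3734]
 [ 0.      0.      0.      1.    ]]
[312.4236 357.4778] [471.7177 384.1507]
switch_top []
cup_mouth []
candler [([417.5, 296.3], 0.61), ([540.7, 113.5], 0.39)]
```

View pics/w1.png

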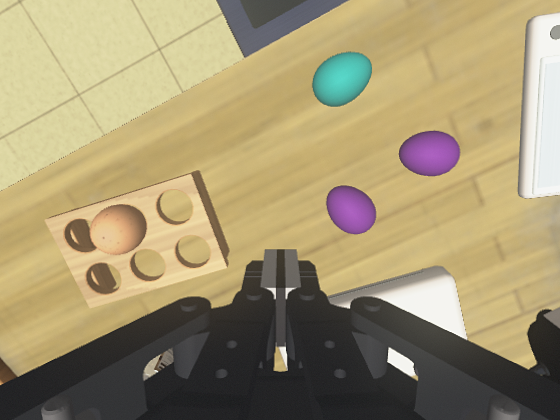

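The wrist view shows the housing's front-left corner at (445,268) and something dark (probably the cup) at the right edge near (548,340), away from my prediction of (472,384). I'll check this against the other views.

Run:
```python
from h import *
np.set_printoptions(precision=4,suppress=True)
print("corner w",at_z("wrist",(449,267),.04),at_z("wrist",(466,340),.04))
f=lambda x,y:(145+x/4.5-.4,140+y/4.5-.4)
for q,z in(((418,285),.04),((710,187),.04),((690,320),.04),((642,266),.0555),((468,240),.175),((535,157),.04)): print(q,at_z("top",f(*q),z))
print("dark w at z",at_z("wrist",(548,340),.175))
```

```text
corner w [ 0.55   -0.0591  0.04  ] [ 0.6374 -0.0715  0.04  ]
(418, 285) [ 0.5649 -0.0691  0.04  ]
(710, 187) [ 0.6373 -0.2754  0.04  ]
(690, 320) [ 0.5393 -0.2598  0.04  ]
(642, 266) [ 0.5739 -0.2261  0.0555]
(468, 240) [ 0.5553 -0.1136  0.175 ]
(535, 157) [ 0.6601 -0.1507  0.04  ]
dark w at z [ 0.5385 -0.0548  0.175 ]
```

View pics/c1.png

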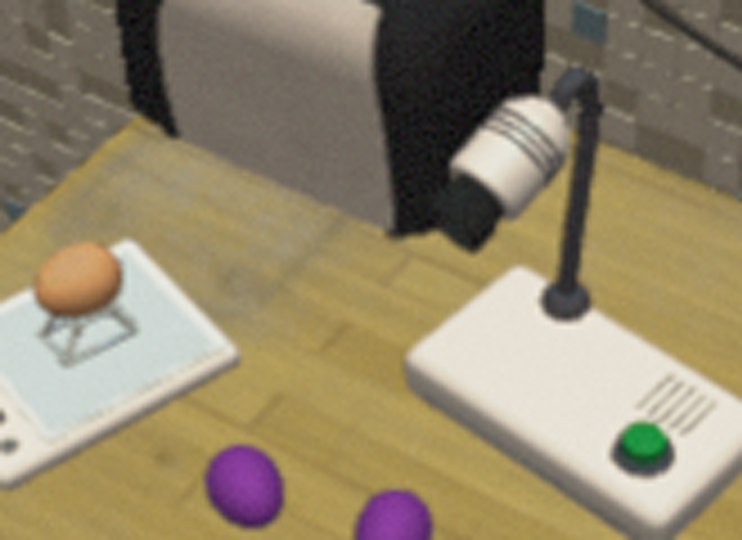

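The scene crop confirms the cup mouth near full-image (282,175) and the scale with the egg. The dark patch in the wrist view was the toaster. Next I go over the switch.

send_rows:
  motion: "1 -0.44 0.09 0 0 0 0;1 -0.44 0.09 0 0 0 0;1 -0.44 0.09 0 0 0 0;1 -0.44 0.09 0 0 0 0;1 0 0 0 0 0 0"

```text
clock: 3.3
tool_pos: [0.5758, -0.2199, 0.2292]
tcp_rot: [-0.714, -3.059, -0.0]
force: [-0.3, 0.1, -0.4]
gripper_width: 0.0002
gripper_force: 0.0
```

send_rows:
  motion: "1 0 0 0.45 0 0 0;1 0 0 0.45 0 0 0;1 0 0 0.4 0 0 0;1 0 0 0.2 0 0 0;1 0 0 0 0 0 0"

```text
clock: 3.8
tool_pos: [0.569, -0.2183, 0.0788]
tcp_rot: [-0.714, -3.053, -0.001]
force: [-0.9, -0.5, 0.3]
gripper_width: -0.0001
gripper_force: 0.0
```

Run:
```python
from h import *
np.set_printoptions(precision=4,suppress=True)
s=robot.read_state();print(s["clock"],s["joints"],s["tool_pos"],s["tcp_rot"],s["force"])
r=R.from_rotvec(s["tcp_rot"]); print(r.inv().apply(np.array([.574,-.2265,.0555])-s["tool_pos"]), r.as_matrix())
```

```text
3.8 [-0.3663  0.4693 -0.068   1.0393 -0.      0.0934] [ 0.569  -0.2183  0.0788] [-0.7145 -3.0534 -0.0012] [-0.8504 -0.523   0.3256]
[-0.0082 -0.0051  0.0232] [[-0.8962  0.4437 -0.0054]
 [ 0.4437  0.8962  0.002 ]
 [ 0.0057 -0.0006 -1.    ]]
```

send_rows:
  motion: "1 -0.08 -0.05 0.08 0 0 0;1 0 0 0.08 0 0 0;1 0 0 0.06 0 0 0;1 0 0 0.04 0 0 0;1 0 0 0 0 0 0"

```text
clock: 4.3
tool_pos: [0.5763, -0.2288, 0.0551]
tcp_rot: [-0.719, -3.058, 0.0]
force: [-0.0, 0.5, -0.3]
gripper_width: -0.0001
gripper_force: 0.0
```

send_rows:
  motion: "1 0 0 0.02 0 0 0;1 0 0 0.02 0 0 0;1 0 0 0.01 0 0 0;1 0 0 0.01 0 0 0;1 0 0 0 0 0 0"

```text
clock: 4.8
tool_pos: [0.5765, -0.2289, 0.0496]
tcp_rot: [0.719, 3.058, -0.0]
force: [-0.2, 0.4, 4.0]
gripper_width: 0.0001
gripper_force: 1.9
```

send_rows:
  motion: "1 0 0 0.01 0 0 0;1 0 0 0 0 0 0;1 0 0 0.01 0 0 0;1 0 0 0 0 0 0;1 0 0 0 0 0 0"

```text
clock: 5.3
tool_pos: [0.5766, -0.2289, 0.0494]
tcp_rot: [0.719, 3.057, -0.001]
force: [-5.9, 2.4, 20.2]
gripper_width: 0.0001
gripper_force: 10.0
```

The switch is at its hard stop. I retract and go to the egg.

send_rows:
  motion: "1 0 0 -0.4 0 0 0;1 0 0 -0.5 0 0 0;1 0 0 -0.5 0 0 0;1 0 0 -0.5 0 0 0;1 0 0 -0.1 0 0 0"

```text
clock: 5.8
tool_pos: [0.5783, -0.2295, 0.2536]
tcp_rot: [0.717, 3.05, -0.002]
force: [1.0, -0.1, -0.5]
gripper_width: -0.0
gripper_force: 0.0
```

send_rows:
  motion: "0 0.44 0.21 0 0 0 0;-1 0.44 0.21 0 0 0 0;-1 0.44 0.21 0 0 0 0;-1 0.44 0.21 0 0 0 0;-1 0.44 0.21 0 0 0 0"

```text
clock: 6.3
tool_pos: [0.4246, -0.0356, 0.2466]
tcp_rot: [-0.72, -3.057, -0.0]
force: [0.4, 0.7, -0.1]
gripper_width: 0.0725
gripper_force: 0.0
```

send_rows:
  motion: "-1 0.44 0.21 0 0 0 0;-1 0 0.4 0 0 0 -0.088;-1 0 0.4 0 0 0 0;-1 0 0.4 0 0 0 0;-1 0 0 0 0 0 0"

```text
clock: 6.8
tool_pos: [0.4405, 0.1168, 0.2465]
tcp_rot: [-0.5, -3.101, -0.001]
force: [-0.6, -0.7, 0.5]
gripper_width: 0.0853
gripper_force: 0.0
```

Run:
```python
from h import *
np.set_printoptions(precision=4,suppress=True)
s=robot.read_state();print(s["clock"],s["joints"],s["tool_pos"],s["tcp_rot"],s["force"])
cv2.imwrite("pics/w2.png",optics.get_image("wrist")[:,:,::-1]);cal=optics.calibration("wrist")
print(proj("wrist",[.487,.114,.07]),proj("wrist",[.553,-.112,.175]))
for l in("egg","cup_mouth"): print(l,[(r["at"],r["p"]) for r in optics.recognise(l,"wrist")])
t=optics.get_image("top")
i0=cv2.imread("pics/top0.png")
```

```text
6.8 [ 0.2587  0.1141 -0.1305  1.326   0.0009  0.5784] [0.4405 0.1168 0.2465] [-0.5    -3.1014 -0.0014] [-0.5704 -0.6852  0.5388]
[293.6895 233.8845] [ 35.7901 451.816 ]
egg [([70.7, 261.8], 0.94), ([53.2, 146.8], 0.91), ([289.8, 233.5], 0.84), ([140.2, 221.5], 0.63)]
cup_mouth []
```

View pics/w2.png

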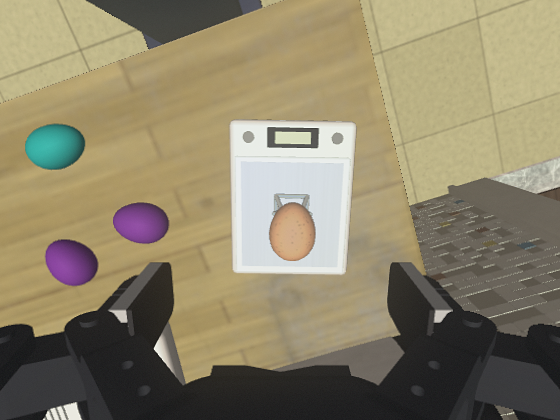

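The egg shows at (292,232), upright in the image and aligned with the gripper, with its blunt end down (away from the robot). I'll fit its ellipse.

Run:
```python
from h import *
np.set_printoptions(precision=4,suppress=True)
h=cv2.cvtColor(cv2.imread("pics/w2.png"),cv2.COLOR_BGR2HSV)
m=((h[...,0]>3)&(h[...,0]<20)&(h[...,1]>70)).astype(np.uint8);w=m*0;w[190:272,255:330]=1;m*=w
c=max(cv2.findContours(m,0,1)[0],key=cv2.contourArea)
print(cv2.boundingRect(c),cv2.fitEllipse(c))
(cx,cy),ax,an=cv2.fitEllipse(c)
W=np.array([at_z("wrist",p,.07)[:2] for p in c[:,0].astype(float)],np.float32);e=cv2.fitEllipse(W*1000);print(e)
yaw=np.deg2rad(e[2]-90); yaw=(yaw+np.pi/2)%np.pi-np.pi/2; print("yaw",yaw)
x,y,wd,ht=cv2.boundingRect(c); print("centre",at_z("wrist",(x+wd/2,y+ht/2),.07))
s=robot.read_state();r=R.from_rotvec(s["tcp_rot"]);M=r.as_matrix();print("tool y yaw",np.arctan2(M[1,1],M[0,1])-np.pi/2)
print(s["tool_pos"],r.inv().apply(np.array([e[0][0]/1000,e[0][1]/1000,.051])-s["tool_pos"]))
```

```text
(270, 203, 45, 58) ((291.83941650390625, 232.10202026367188), (44.16196060180664, 57.14472579956055), 0.7827644348144531)
((484.8944091796875, 110.04155731201172), (41.562625885009766, 56.66217041015625), 71.82975769042969)
yaw -0.3171305541871807
centre [0.4844 0.1109 0.07  ]
tool y yaw -0.32372718896875474
[0.439  0.1127 0.2469] [-0.0445  0.0123  0.1958]
```

send_rows:
  motion: "-1 -0.45 0.12 0.2 0 0 0;-1 0 0 0.45 0 0 0;-1 0 0 0.45 0 0 0;-1 0 0 0.2 0 0 0;-1 0 0 0 0 0 0"

```text
clock: 7.5
tool_pos: [0.483, 0.1086, 0.1149]
tcp_rot: [-0.508, -3.095, 0.004]
force: [0.4, 0.6, 1.1]
gripper_width: 0.0857
gripper_force: 0.0
```

Run:
```python
from h import *
np.set_printoptions(precision=4,suppress=True)
s=robot.read_state();r=R.from_rotvec(s["tcp_rot"]);print(s["tool_pos"],s["force"],r.inv().apply(np.array([.485,.111,.049])-s["tool_pos"]))
im=optics.get_image("wrist"); cv2.imwrite("pics/w3.png",im[:,:,::-1])
s=robot.read_state();print(s["tool_pos"],r.inv().apply(np.array([.485,.111,.049])-s["tool_pos"]))
for r_ in optics.masks_of("egg","wrist")[:2]:
    print(r_["at"],r_["p"]); 
    c=np.argwhere(r_["mask"])[:,::-1]; print(c.min(0),c.max(0))
```

```text
[0.483  0.1086 0.1149] [0.4482 0.5693 1.115 ] [-0.0014  0.0032  0.0659]
[0.4843 0.109  0.1169] [-0.0003  0.0023  0.0679]
[51.6, 221.1] 0.57
[  7 191] [101 254]
[292.0, 237.5] 0.56
[252 185] [330 285]
```

View pics/w3.png

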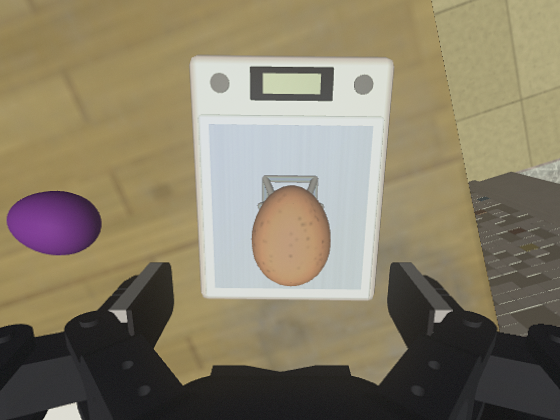

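The egg is centred at about (291,236), while the mid-line between the fingers is at about column 280.5. I'll work out the remaining sideways offset.

Run:
```python
from h import *
np.set_printoptions(precision=4,suppress=True)
s=robot.read_state();r=R.from_rotvec(s["tcp_rot"]);c=optics.calibration("wrist")
print(np.array(c["K"]),c["dist_coeffs"],r.inv().apply(np.array(c["T"])[:3,3]-s["tool_pos"]), r.as_matrix().T@np.array(c["T"])[:3,:3])
h=cv2.cvtColor(cv2.imread("pics/w3.png"),cv2.COLOR_BGR2HSV)
m=((h[...,0]>3)&(h[...,0]<20)&(h[...,1]>70)).astype(np.uint8);w=m*0;w[180:295,240:345]=1;m*=w
k=max(cv2.findContours(m,0,1)[0],key=cv2.contourArea);e=cv2.fitEllipse(k);print(e)
p=at_z("wrist",e[0],.07);print(p,r.inv().apply(p-s["tool_pos"]))
print(proj("wrist",s["tool_pos"]),proj("wrist",s["tool_pos"]+r.apply([0,0,.047])))
```

```text
[[358.4753   0.     280.2052]
 [  0.     358.4753 207.5898]
 [  0.       0.       1.    ]] [0.0206 0.     0.     0.     0.    ] [ 0.0667  0.0013 -0.1424] [[ 0.0006 -0.9651 -0.2619]
 [ 1.      0.0006 -0.    ]
 [ 0.0002 -0.2619  0.9651]]
((290.6471862792969, 236.653564453125), (76.89981079101562, 98.82350158691406), 0.6218283772468567)
[0.4897 0.1156 0.07  ] [-0.002   0.0072  0.0483]
[277.153  270.1998] [277.8601 233.9616]
```

send_rows:
  motion: "-1 -0.015 0.055 0.1 0 0 0;-1 0 0 0.25 0 0 0;-1 0 0 0.2 0 0 0;-1 0 0 0.12 0 0 0;-1 0 0 0 0 0 0"

```text
clock: 8.1
tool_pos: [0.4883, 0.1152, 0.05]
tcp_rot: [-0.506, -3.1, 0.0]
force: [1.0, 0.1, 0.4]
gripper_width: 0.0855
gripper_force: 0.0
```

send_rows:
  motion: "-1 0 0 0 0 0 0;-1 0 0 0 0 0 0;-1 0 0 0 0 0 0;-1 0 0 0 0 0 0;-1 0 0 0 0 0 0"

```text
clock: 8.6
tool_pos: [0.4887, 0.1151, 0.0509]
tcp_rot: [0.506, 3.1, 0.0]
force: [0.4, -0.2, -0.1]
gripper_width: 0.0853
gripper_force: 0.0
```

Run:
```python
from h import *
np.set_printoptions(precision=4,suppress=True)
s=robot.read_state();r=R.from_rotvec(s["tcp_rot"]);im=optics.get_image("wrist");cv2.imwrite("pics/w4.png",im[:,:,::-1])
h=cv2.cvtColor(im,cv2.COLOR_RGB2HSV)
m=((h[...,0]>3)&(h[...,0]<20)&(h[...,1]>70)).astype(np.uint8);w=m*0;w[120:340,190:370]=1;m*=w
k=max(cv2.findContours(m,0,1)[0],key=cv2.contourArea);e=cv2.fitEllipse(k);print(e,cv2.boundingRect(k))
p=at_z("wrist",e[0],.07);print(p,r.inv().apply(p-s["tool_pos"]),s["tool_pos"],robot.read_state()["tool_pos"])
```

```text
((273.5045471191406, 281.71148681640625), (116.88408660888672, 133.23411560058594), 1.462865948677063) (216, 212, 115, 128)
[0.4842 0.1153 0.07  ] [ 0.0043 -0.0013 -0.0191] [0.4887 0.1151 0.0509] [0.4886 0.1151 0.0508]
```

View pics/w4.png

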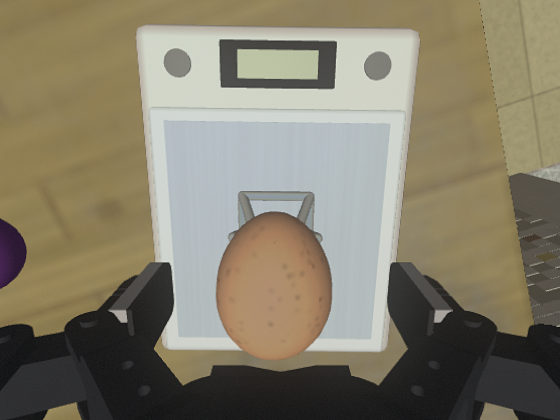

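The egg is between the fingers at about (274,286), 2 mm off their mid-line and about 2 mm towards the robot. I correct this and grip.

send_rows:
  motion: "-1 0.015 -0.02 0.01 0 0 0;-1 0 0 0 0 0 0;-0.5 0 0 0 0 0 0;0 0 0 0 0 0 0;1 0 0 0 0 0 0"
  squeeze: 30

```text
clock: 9.15
tool_pos: [0.4864, 0.1137, 0.0495]
tcp_rot: [-0.506, -3.1, 0.0]
force: [-0.2, -0.3, 0.7]
gripper_width: 0.0437
gripper_force: 0.2
```

send_rows:
  motion: "1 0 0 0 0 0 0;1 0 0 0 0 0 0;1 0 0 0 0 0 0;1 0 0 0 0 0 0;1 0 0 0 0 0 0"

```text
clock: 9.65
tool_pos: [0.4866, 0.1138, 0.0498]
tcp_rot: [0.506, 3.1, 0.001]
force: [-1.5, 1.1, 4.7]
gripper_width: 0.0414
gripper_force: 30.0
```

send_rows:
  motion: "1 0 0 -0.05 0 0 0;1 0 0 -0.15 0 0 0;1 0 0 -0.2 0 0 0;1 0 0 -0.3 0 0 0;1 0 0 -0.3 0 0 0"

```text
clock: 10.15
tool_pos: [0.4858, 0.1133, 0.1503]
tcp_rot: [-0.506, -3.099, 0.002]
force: [1.2, 1.0, -1.2]
gripper_width: 0.0414
gripper_force: 30.5
```

Run:
```python
from h import *
np.set_printoptions(precision=4,suppress=True)
s=robot.read_state();im=optics.get_image("wrist");cv2.imwrite("pics/w5.png",im[:,:,::-1])
print(s["tool_pos"],s["joints"],s["gripper_width"],s["gripper_force"])
```

```text
[0.4858 0.1133 0.1503] [ 0.2295  0.2369 -0.2289  1.1066 -0.0005  0.5532] 0.04137916268683081 30.503657078370452
```

View pics/w5.png

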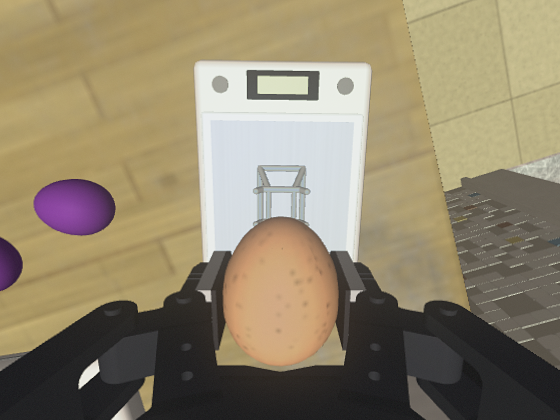

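The egg is held clear of the rest and lined up with the tool, spanning rows 217–366 and centred on column 281. Now I work out its centre in the tool frame and the move to the pre-approach pose.

```bash
cat >> h.py <<'E'
yaw=-.145
b=np.array([np.cos(.349)*np.cos(yaw),np.cos(.349)*np.sin(yaw),np.sin(.349)])
yt=np.array([-np.sin(yaw),np.cos(yaw),0]); RT=np.column_stack([-b,yt,np.cross(-b,yt)])
mouth=np.array([.551,-.1125,.175])
def goal(off,egg_t): return mouth-b*off-RT@np.array(egg_t)
E
python3 - <<'E'
from h import *
from scipy.optimize import least_squares
np.set_printoptions(precision=4,suppress=True)
for n in("scene","top"): print("mouth",n,proj(n,mouth),"relaxed rim; head",proj(n,mouth+b*.026))
s=robot.read_state();r=R.from_rotvec(s["tcp_rot"]);c=optics.calibration("wrist");T=np.array(c["T"]);K=np.array(c["K"])
h=cv2.cvtColor(cv2.imread("pics/w5.png"),cv2.COLOR_BGR2HSV)
m=((h[...,0]>3)&(h[...,0]<20)&(h[...,1]>70)).astype(np.uint8);w=m*0;w[195:375,215:350]=1;m*=w
k=max(cv2.findContours(m,0,1)[0],key=cv2.contourArea);B=cv2.boundingRect(k);print("box",B)
th,ph=np.meshgrid(np.linspace(0,np.pi,60),np.linspace(0,2*np.pi,60))
E0=np.stack([.0285*np.cos(th),.0217*np.sin(th)*np.cos(ph),.0217*np.sin(th)*np.sin(ph)],-1).reshape(-1,3)
M=np.linalg.inv(T)
def box(p):
    P=(r.apply(E0+p)+s["tool_pos"])@M[:3,:3].T+M[:3,3]; q=P[:,:2]/P[:,2:]*K[0,0]+K[:2,2]
    return np.r_[q.min(0),q.max(0)]
obs=np.array([B[0],B[1],B[0]+B[2],B[1]+B[3]])
f=least_squares(lambda p:box(p)-obs,[0,0,-.02]);print(f.x,f.fun)
q=goal(.075,[f.x[0],0,f.x[2]]);print("goal",q)
rv=(r.inv()*R.from_matrix(RT)).as_rotvec();print("rot norm",rv/(np.pi/2),np.degrees(np.linalg.norm(rv)))
print("d world",q-s["tool_pos"],"in RT",RT.T@(q-s["tool_pos"]),"in now",r.inv().apply(q-s["tool_pos"]))
E
```

```text
mouth scene [279.968 176.113] relaxed rim; head [286.5805 168.1734]
mouth top [248.1888 194.3706] relaxed rim; head [249.3727 185.2314]
box (218, 218, 126, 149)
[ 0.0023  0.0016 -0.0235] [ 3.1184 -2.4479 -3.0917  2.4007]
goal [ 0.4914 -0.1038  0.1281]
rot norm [-0.0187 -0.2186 -0.1128] 22.20113861119336
d world [ 0.0033 -0.2176 -0.027 ] in RT [-0.0234 -0.2149  0.0372] in now [-0.0722 -0.2053  0.0269]
```

send_rows:
  motion: "1 0 0 0 -0.005 -0.055 -0.028;1 0 0 0 -0.005 -0.055 -0.028;1 0 0 0 -0.004 -0.054 -0.028;1 0 0 0 -0.004 -0.054 -0.028;1 0 0 0 0 0 0"

```text
clock: 10.7
tool_pos: [0.4834, 0.1131, 0.1486]
tcp_rot: [0.202, 2.793, -0.04]
force: [-1.4, -0.6, -1.8]
gripper_width: 0.0413
gripper_force: 30.5
```

send_rows:
  motion: "1 -0.04 -0.4 0.07 0 0 0;1 -0.04 -0.43 0.07 0 0 0;1 -0.04 -0.43 0.07 0 0 0;1 -0.04 -0.43 0.07 0 0 0;1 -0.04 -0.43 0.07 0 0 0"

```text
clock: 11.2
tool_pos: [0.4862, -0.1025, 0.1241]
tcp_rot: [0.206, 2.793, -0.037]
force: [1.4, -0.7, -0.2]
gripper_width: 0.0414
gripper_force: 30.6
```

send_rows:
  motion: "1 0 0 0 0 0 0;1 0 0 0 0 0 0;1 0 0 0 0 0 0;1 0 0 0 0 0 0;1 0 0 0 0 0 0"

```text
clock: 11.7
tool_pos: [0.486, -0.0994, 0.124]
tcp_rot: [0.202, 2.792, -0.038]
force: [0.6, 0.0, -1.2]
gripper_width: 0.0414
gripper_force: 30.7
```

Run:
```python
from h import *
np.set_printoptions(precision=4,suppress=True)
s=robot.read_state();r=R.from_rotvec(s["tcp_rot"]);print(s["clock"],s["tool_pos"],s["joints"],s["force"],s["gripper_width"])
print("rot err",(r.inv()*R.from_matrix(RT)).as_rotvec())
for off in(.075,.014): print(off,r.inv().apply(goal(off,[.002,0,-.021])-s["tool_pos"]))
a=optics.get_image("scene")[...,::-1];t=optics.get_image("top")[...,::-1];cv2.imwrite("pics/s6.png",a);cv2.imwrite("pics/t6.png",t)
cx=lambda i,x,y:cv2.resize(i[y:y+90,x:x+66],None,fx=6,fy=6,interpolation=cv2.INTER_CUBIC)
cv2.imwrite("pics/c6.png",np.hstack([cx(a,245,140),cx(t,215,150)]))
C=s["tool_pos"]+r.apply([.002,0,-.021])
for n in("scene","top"): print(n,"egg c",proj(n,C),"tip",proj(n,C+b*.0283),"mouth",proj(n,mouth))
```

```text
11.7 [ 0.486  -0.0994  0.124 ] [-0.2152  0.032  -0.6293  0.567   0.0217 -0.0673] [ 0.6246  0.0035 -1.2292] 0.04139322963894089
rot err [-0.0018 -0.0059  0.0012]
0.075 [-0.0067 -0.0036 -0.0044]
0.014 [-0.0677 -0.0037 -0.0047]
scene egg c [258.1779 201.6685] tip [265.5725 192.7831] mouth [279.968 176.113]
top egg c [243.4713 222.4361] tip [244.7244 212.6631] mouth [248.1888 194.3706]
```

View pics/c6.png

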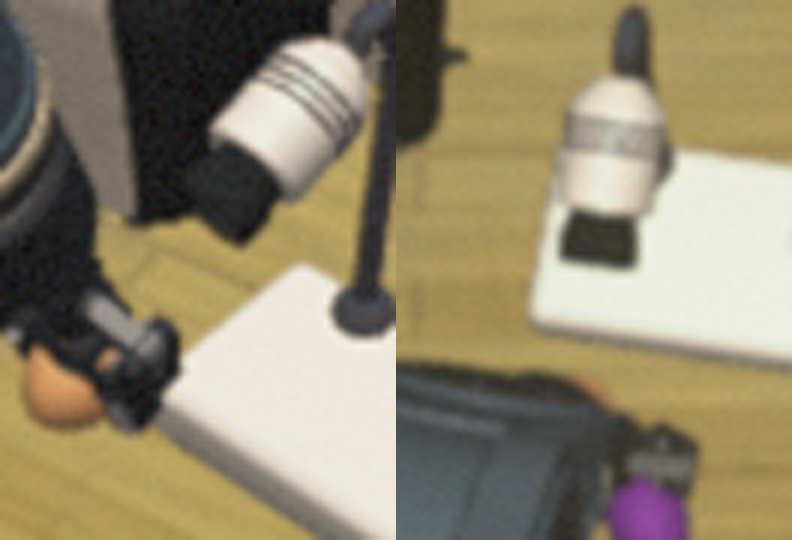

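The cup rim's middle is at (280.8,175.8) in the scene view and (248.7,194) in the top view. Both agree with my mouth estimate to within 1 px, and the egg shows in the fingers where predicted. I make the lateral correction and advance.

send_rows:
  motion: "1 -0.06 -0.037 -0.045 0 -0.004 0;1 -0.12 0 0 0 0 0;1 -0.12 0 0 0 0 0;1 -0.1 0 0 0 0 0;1 -0.05 0 0 0 0 0"

```text
clock: 12.3
tool_pos: [0.5273, -0.1105, 0.1441]
tcp_rot: [0.204, 2.784, -0.04]
force: [-0.4, -0.3, -0.8]
gripper_width: 0.0415
gripper_force: 30.7
```

send_rows:
  motion: "1 0 0 0 0 0 0;1 0 0 0 0 0 0;1 0 0 0 0 0 0;1 0 0 0 0 0 0;1 0 0 0 0 0 0"

```text
clock: 12.8
tool_pos: [0.5253, -0.1101, 0.1434]
tcp_rot: [0.204, 2.786, -0.039]
force: [-0.0, 0.6, -0.2]
gripper_width: 0.0412
gripper_force: 30.7
```

```bash
cat > st.py <<'E'
from h import *
np.set_printoptions(precision=4,suppress=True)
s=robot.read_state();r=R.from_rotvec(s["tcp_rot"]);print(s["clock"],s["tool_pos"],"F tool",r.inv().apply(s["force"]),s["gripper_width"],s["gripper_force"])
print("rot err",(r.inv()*R.from_matrix(RT)).as_rotvec())
for off in(.02,.014): print(off,r.inv().apply(goal(off,[.002,0,-.021])-s["tool_pos"]))
E
python3 st.py
```

```text
12.8 [ 0.5253 -0.1101  0.1434] F tool [0.1977 0.6074 0.1861] 0.04116795263918464 30.708452314138412
rot err [-0.0028  0.0004 -0.0006]
0.02 [-0.017   0.0014  0.0001]
0.014 [-0.023   0.0014  0.0001]
```

send_rows:
  motion: "1 -0.03 0.01 0 0 0 0;1 -0.04 0 0 0 0 0;1 -0.04 0 0 0 0 0;1 -0.02 0 0 0 0 0;1 0 0 0 0 0 0"

```text
clock: 13.3
tool_pos: [0.5382, -0.111, 0.148]
tcp_rot: [0.204, 2.785, -0.039]
force: [-0.2, -0.1, -0.7]
gripper_width: 0.0416
gripper_force: 30.7
```

```bash
cat > pic.py <<'E'
from h import *
import sys
a=optics.get_image("scene")[...,::-1];t=optics.get_image("top")[...,::-1]
cx=lambda i,x,y:cv2.resize(i[y:y+90,x:x+66],None,fx=6,fy=6,interpolation=cv2.INTER_CUBIC)
cv2.imwrite(sys.argv[1],np.hstack([cx(a,245,140),cx(t,215,150)]))
E
python3 st.py; python3 pic.py pics/c7.png
```

```text
13.3 [ 0.5382 -0.111   0.148 ] F tool [ 0.3704 -0.1228  0.6033] 0.04155999437150794 30.72076819371432
rot err [-0.0028  0.0007 -0.0006]
0.02 [-0.0033  0.0004  0.0001]
0.014 [-0.0093  0.0004  0.0001]
```

View pics/c7.png

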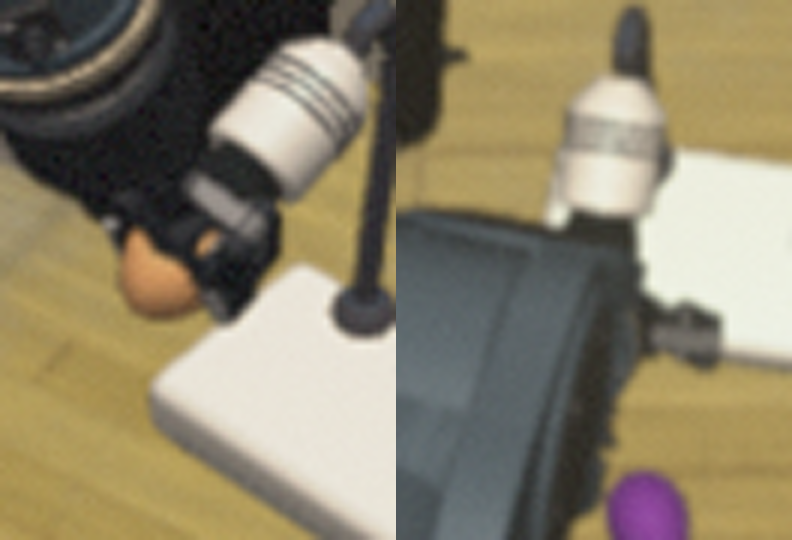

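The scene view shows the egg just in front of the cup and in line with it. That was my eleventh picture, one over the limit of 10, so I'll view no more and go by averaged force readings instead.

```bash
cat > f.py <<'E'
from h import *
np.set_printoptions(precision=3,suppress=True)
F=[]
for _ in range(10):
    s=robot.read_state();r=R.from_rotvec(s["tcp_rot"]);F.append(s["force"]@np.column_stack([-b,yt,RT[:,2]]));optics.get_image("top")
print("F x,y,z",np.mean(F,0),np.std(F,0)/3,s["clock"])
exec(open("st.py").read())
E
python3 f.py
```

```text
F x,y,z [ 0.424 -0.204  0.731] [0.143 0.135 0.186] 13.85
13.9 [ 0.5378 -0.111   0.1479] F tool [-0.7619 -0.3211  1.1703] 0.041370168125023594 30.70782119873911
rot err [-0.0028  0.0006 -0.0006]
0.02 [-0.0038  0.0004  0.0001]
0.014 [-0.0098  0.0004  0.0001]
```

send_rows:
  motion: "1 -0.02 0 0 0 0 0;1 -0.02 0 0 0 0 0;1 -0.02 0 0 0 0 0;1 0 0 0 0 0 0;1 0 0 0 0 0 0"

```text
clock: 14.4
tool_pos: [0.5432, -0.1118, 0.1498]
tcp_rot: [0.204, 2.786, -0.039]
force: [-2.8, 0.1, -0.7]
gripper_width: 0.0412
gripper_force: 30.7
```

```bash
python3 f.py
```

```text
F x,y,z [ 1.953 -0.283  0.126] [0.148 0.172 0.218] 14.85
14.9 [ 0.5434 -0.1118  0.15  ] F tool [ 2.3379 -1.1334 -0.4899] 0.041154134014684624 30.718406424857676
rot err [-0.0028  0.0005 -0.0007]
0.02 [0.0022 0.0004 0.0001]
0.014 [-0.0038  0.0004  0.0001]
```

send_rows:
  motion: "1 -0.012 0 0 0 0 0;1 0 0 0 0 0 0;1 0 0 0 0 0 0;1 0 0 0 0 0 0;1 0 0 0 0 0 0"

```text
clock: 15.4
tool_pos: [0.5444, -0.1119, 0.1503]
tcp_rot: [0.204, 2.786, -0.039]
force: [-2.2, -0.4, -0.1]
gripper_width: 0.0415
gripper_force: 30.7
```

```bash
sed -i 's/range(10)/range(20)/' f.py; python3 f.py
```

```text
F x,y,z [ 2.119 -0.373 -0.207] [0.144 0.138 0.151] 16.35
16.4 [ 0.5445 -0.1119  0.1504] F tool [1.7878 0.3488 0.1705] 0.04143495709380246 30.725074033252895
rot err [-0.0028  0.0005 -0.0007]
0.02 [0.0034 0.0004 0.0001]
0.014 [-0.0026  0.0004  0.0001]
```

```bash
python3 -c "
from workcell import robot
print(robot.close_job())"
```

```text
the job is handed in; nothing more can be done
None
```

I handed the job in with the switch pressed to its stop and the egg held against the cup, which I estimate is pushed in 3–6 mm from the force and geometry. I viewed 11 pictures, one over the limit of 10, and the hand-in gave no verdict.

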